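Put the master bearing away and fasten the hasp

ROBOT

A 7-joint arm with a two-finger parallel gripper is mounted at the origin on the work surface. World frame = base frame: x ahead of the robot, y to its left, z up, the work surface at z = 0. Lengths are in mm, angles in rad, forces in N, time in s.
With the tool pointing down it reaches from about 400 to 850 mm from the base axis. Payload 10.4 kg.
Tool frame: the origin (TCP) lies at the very end of the fingers, on their centre line; the grasp point (between the pads) lies 19 mm behind it (ctrl.grip_point_offset is the y of the grasp point in the tool frame, in mm); y points along the fingers, x is the direction in which the jaws open and shut, and the axes are right-handed (so a half turn about y gives the same grasp; the last joint's range is limited). The gripper opens to 87 mm and grips with 3 to 60 N. Pads are 19 mm wide; open, the fingers measure 117 mm over their backs; the gripper's body (75 mm by 190 mm) begins 51 mm behind the grasp point.
Start: joints at [-1.123, 0.332, -0.065, 1.46, 0.022, 1.35, -0.088], TCP at [283.491, 557.032, 222.576] pointing down, gripper open.
Joint ranges: [-2.6, 2.6], [-0.5, 2.12], [-1.47, 1.34], [0.16, 2.42], [-1.27, 4.41], [0.06, 2.06], [-2.6, 2.6]. Speed limits (rad/s): [2.22, 2.22, 2.79, 2.79, 3.14, 3.14, 3.14].

INTERFACE

Orientations are given as a unit quaternion [w, x, y, z].
In Python, from rig import ctrl gives the robot as it stands. The module is installed in compiled form; this text tells all that it offers.
- The arm moves only by the shell command python3 -m creep 'ROWS'. ROWS is JSON, a list of rows, each a list of 7 numbers: the shift along the tool's x, y, z in cm, then the turn, a rotation vector about the tool's x, y, z in units of 5 degrees (1.0 is 5 degrees), then the finger opening in cm, from 0 to 8.7. In form: [[dx, dy, dz, ax, ay, az, jaw], ...]. A call has exactly 10 rows; each row is the pose to reach, as a shift and turn from the pose measured when the call began, along the tool's axes at that moment; what a row does not reach only later rows make up. A row lasts 1/8 s, in which the tool goes at most 62.5 mm and 10.7 degrees, less where a joint would pass 70% of its speed; a pose out of reach is approached as far as the arm can. A call with a gripper value outside its range is refused whole. The fingers move at their own pace and stop on an object; the grip force is fixed at half the most. Time passes only in rows, so rows that repeat a pose let the fingers close, or fill a call up. It gives the time, the measured TCP pose, the force and the opening at its end, in the units of the state.
- ctrl.state(): the state, without advancing time (a new reading comes with each control period).
- ctrl.snapshot(name): name is "scene" or "top" or "wrist"; returns a dict with "pixels" (384x512x3 uint8, red, green, blue), "fovy" (degrees; the focal length in pixels is half the picture's height over the tangent of half this angle, whatever the lens; pixels are square), "cx", "cy" (the principal point, pixels), "origin" and "rotation" of the camera in the world; the wrist camera has in their place "T_tool_cam" (4x4, takes a point from camera to tool coordinates, whose origin is the TCP and whose axes are the tool frame's). Camera axes: x right, y down, z forward; pixel columns grow to the right and rows downward; lengths in mm; the calibration is good to about 2 mm. A picture is of the moment at which its call begins: read the wrist's pose just before it. There is no depth.
- ctrl.close_job(): hands the job in, once; it reports no verdict.
The state is a dict: "t": time; "joint_pos": joint angles; "qvel": joint speeds; "effort": joint torques, N m; "eef_pos": TCP position; "tool_rot": TCP orientation; "force": force on the tool from outside, world axes, zero at the start; "ft_torque": the same for the moment, N m; "opening": finger opening in mm.
Only numpy, scipy, OpenCV 4.12 (cv2) and the standard library are available. Lean on these libraries where they do the work, as an engineer would, in place of code of your own. Each camera call takes 0.05 s, during which the arm holds its last target. There are 200 camera calls.

TASK

Lay the large ball bearing flat in the empty bay of the open wooden gauge case, setting it down rather than dropping it. Then shut the lid fully, and only after that swing the hasp over the lid's front edge and down flat against the case front, so that the staple stands through its slot. Leave the other loose things on the bench where they are.

Things in the scene. Friction and masses are not known exactly. Their poses are not given: they have to be found in the camera images.
- bearing: the large steel ball bearing, outer diameter 62 mm, bore 30 mm (open), 16 mm thick, about 0.2 kg, lying flat on the bench; origin at the centre of its underside, z along its axis. The two other bearings are clearly smaller (40 mm).
- case: the wooden gauge case, fixed to the bench: 140 mm deep (x), 200 mm wide (y), 100 mm high without the lid, walls 6 mm. Origin at the centre of its underside; x points from the front (staple side, towards the robot) to the back (lid hinge), z up. A 4 mm divider at y = +25 mm, its top 85 mm above the bench, parts it in two bays; the narrower, +y one holds three plug gauges.
- bay (a point): centre of the floor of the wider, empty bay (case y = -35.5 mm): a rigid black rubber liner 65 mm above the bench and 35 mm below the case's rim; the bay measures 128 mm (case x) by 117 mm (case y). Axes as the case.
- lid_hinge (a point): middle of the lid's hinge line, on the back rim of the case (in the case frame x = +70 mm, z = 100.5 mm); its axes turn with the lid. In this frame the lid reaches from x = 0 to x = -140 mm, y = -100 to +100 mm, z = 0 (underside) to 12 mm (outer face).
- lid_edge (a point): middle of the lid's free edge, on its outer face (140 mm from the hinge line)
- lid (a joint): lid angle in rad: 0 shut, grows as it opens upward and back, 1.57 upright, at most 1.85; starts open. A stiff hinge: the lid stays at any angle and takes about 4 N at its edge to move.
- hasp_hinge (a point): middle of the hasp's hinge pin, which lies along y at the free edge of the lid: in the lid's frame x = -145 mm, z = 16 mm; with the lid shut it is 5 mm in front of the case front and 116.5 mm above the bench. Axes turn with the hasp: the strap points along -z, its outer face looks to -x.
- hasp_tip (a point): middle of the free end of the hasp, 81 mm from its hinge pin. The hasp is a steel strap 34 mm wide and 3 mm thick (its outer face 4 mm outside the pin's centre line), plain from 2 to 43 mm from the pin, then with a slot 10 mm wide from 43 to 70 mm.
- hasp (a joint): hasp angle relative to the lid in rad: 0 hanging flat along the case front (lid shut), 1.57 standing straight out, 3.14 standing straight up off the shut lid, more: leaning back over the lid; at most 4.3; starts leaning back. It stays where it is left and moves with under 2 N.
- catch (a point): outer face of the steel staple (a U-loop of 6 mm bar) on the middle of the case front, 60.5 mm above the bench; it stands 17 mm out from the front and is 6 mm wide, 21 mm high
- small_a: one of two small ball bearings, 40 mm outer diameter, 12 mm thick; bystander; origin at the centre of its underside
- small_b: the other small ball bearing, 40 mm outer diameter, 12 mm thick; bystander
- plug: steel plug gauge standing upright, 34 mm wide at the foot, 75 mm high; bystander; origin at the centre of its underside
- oil: small white bottle with black cap, 52 mm wide, 130 mm high; bystander; origin at the centre of its underside
- driver: screwdriver 190 mm long lying on the bench along its x axis; bystander
- carton: cardboard carton 100 x 100 x 55 mm; bystander; origin at the centre of its underside
There are look-alikes about, which are no part of the job. Leave any pink, turquoise or yellow look-alike of the bearing alone.

How it is judged:
By the outcome, as a careful person would: the job done as asked, in the order asked, and still so for the second after the job is handed in, with the robot touching nothing.
It also fails if it takes over 70 s, if anything falls off the work surface, if the arm or the gripper's body presses on something with over 40 N, if the wrist force passes 120 N, or if a joint passes its speed limit or range.

## Working session

There is one attempt and no reset: what is moved stays moved. The work goes in short steps, Python scripts to look and compute and a shell command to move; the robot and the scene stay as the last step left them, time stands still between calls to the robot, and variables do not carry over. Pictures are saved under pics/ and viewed, about 8 in all and at most 12, crops included, and the job is handed in when it is done.

```bash
mkdir -p pics
cat > h.py <<'E'
import numpy as np, cv2
from rig import ctrl
from scipy.spatial.transform import Rotation as R
def rot(q): return R.from_quat([q[1],q[2],q[3],q[0]]).as_matrix()
def snap(name):
    s=ctrl.state(); d=ctrl.snapshot(name)
    f=192/np.tan(np.radians(d['fovy'])/2)
    if 'T_tool_cam' in d:
        T=np.eye(4);T[:3,:3]=rot(s['tool_rot']);T[:3,3]=s['eef_pos'];T=T@np.array(d['T_tool_cam']);o=T[:3,3];M=T[:3,:3]
    else: o=np.array(d['origin']);M=np.array(d['rotation'])
    if M.shape!=(3,3): M=rot(M)
    return dict(im=d['pixels'],f=f,c=(d['cx'],d['cy']),o=o,M=M)
def save(c,fn,box=None,scale=1):
    im=c['im'][:,:,::-1]
    if box: im=im[box[1]:box[3],box[0]:box[2]]
    cv2.imwrite(fn,cv2.resize(im,None,fx=scale,fy=scale,interpolation=cv2.INTER_CUBIC))
def ray(c,u,v):
    d=c['M']@np.array([(u-c['c'][0])/c['f'],(v-c['c'][1])/c['f'],1]);return d/np.linalg.norm(d)
def at_z(c,u,v,z):
    d=ray(c,u,v);return c['o']+d*(z-c['o'][2])/d[2]
def proj(c,p):
    q=c['M'].T@(np.array(p)-c['o']);return q[:2]/q[2]*c['f']+np.array(c['c'])
def to_tool(p,q=None):
    s=ctrl.state();return rot(s['tool_rot']).T@(np.array(p)-s['eef_pos'])/10
E
python3 - <<'E'
from h import *
import pickle
s=ctrl.state();print(s['eef_pos'],np.round(rot(s['tool_rot']),3).tolist(),s['t'],s['opening'],ctrl.grip_point_offset)
a=snap('scene');b=snap('top');w=snap('wrist')
pickle.dump((a,b,w),open('c0.pkl','wb'))
for c in (a,b,w): print(c['f'],c['c'],c['o'],np.round(c['M'],2).tolist())
save(a,'pics/scene.png',None,1.5);save(b,'pics/top.png',None,1.5)
E
```

```text
[283.31453883 556.65018725 221.73407264] [[0.454, -0.001, -0.891], [0.891, -0.001, 0.454], [-0.001, -1.0, -0.0]] 0.0 86.81911551459257 -18.700000000000003
398.24504668774375 (254.10253848497524, 191.54692737931387) [1229.45320212 -594.4909549   985.0264987 ] [[0.64, 0.54, -0.56], [0.77, -0.43, 0.47], [0.01, -0.73, -0.69]]
491.0642079380288 (257.9918849836664, 196.9201295514329) [ 317.14967893    8.33847962 1510.20765323] [[0.02, -0.99, 0.14], [-1.0, -0.02, 0.01], [-0.0, -0.14, -0.99]]
303.94184511248926 (260.6607592138844, 191.75749298427064) [223.79565464 587.37757554 383.81510438] [[0.45, 0.86, 0.22], [0.89, -0.44, -0.11], [-0.0, 0.25, -0.97]]
```

View pics/scene.png

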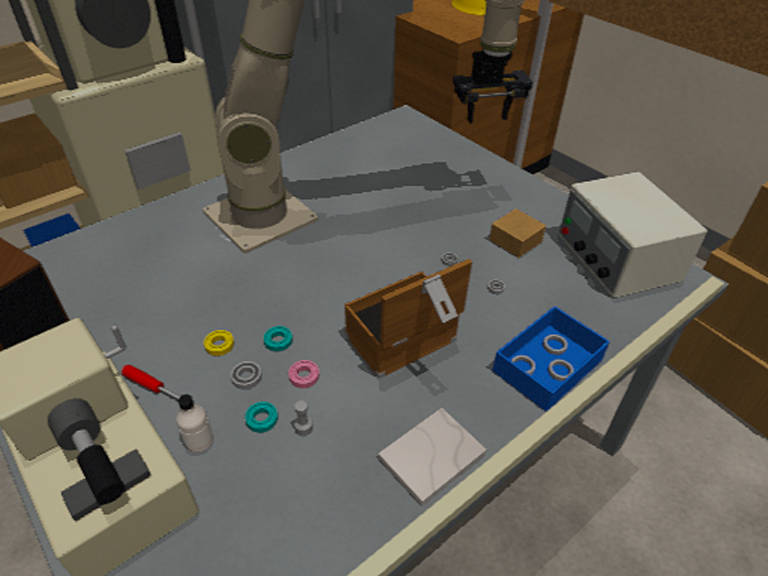

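View pics/top.png

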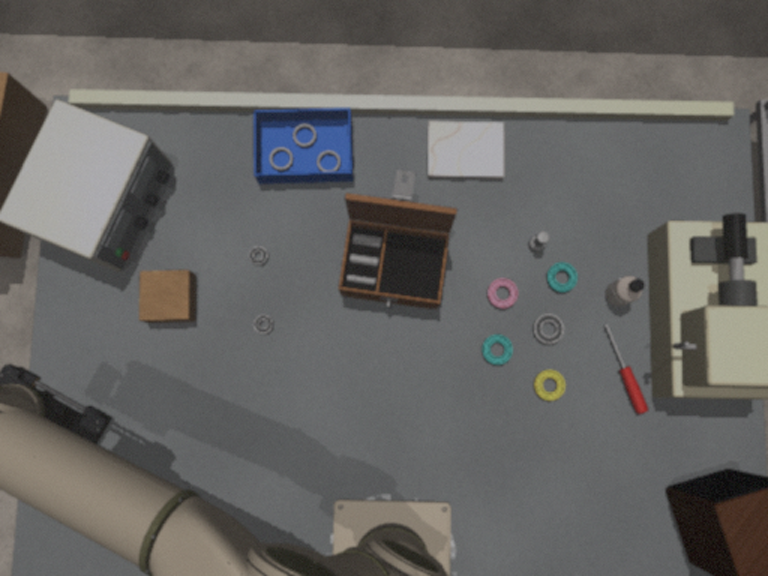

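The only plain steel bearing of the right size lying on the bench is at scene (246,375), top (548,329). These could be mistaken for it:
- **Coloured look-alikes in top:** pink (503,293), turquoise (562,277) and (497,350), yellow (550,385).
- **Small ones in top:** (259,255) and (264,324).
- **Rings in the blue tray in top:** (304,135), (280,158) and (329,161).

Next is a close crop of the case and the chosen bearing.

Run:
```python
from h import *
import pickle
a,b,w=pickle.load(open('c0.pkl','rb'))
save(b,'pics/t1.png',(215,105,395,240),4.4)
for n,c,u,v in (('bear',b,548/1.5,329/1.5),('bear s',a,246/1.5,375/1.5)): print(n,at_z(c,u,v,12))
g=at_z(b,548/1.5,329/1.5,12)
# refine: gray ring: bright pixels in HSV low-sat near
for c in (a,b):
    u,v=proj(c,g); print(u,v)
    im=c['im'].astype(int); y0,x0=int(v)-18,int(u)-20
    p=im[y0:y0+36,x0:x0+40]; bg=np.median(p.reshape(-1,3),0)
    m=(np.abs(p-bg).sum(2)>45).astype(np.uint8); n,l,st,ce=cv2.connectedComponentsWithStats(m)
    print(bg,[(s.tolist(),(e+[x0,y0]).round(1).tolist()) for s,e in zip(st,ce) if s[4]>20])
```

```text
bear [ 464.91142798 -312.82450523   12.        ]
bear s [ 471.0492247  -313.72263718   12.        ]
163.2400406800941 248.62207696191723
[107. 110. 109.] [([0, 0, 40, 36, 1106], [162.9, 248.4]), ([0, 0, 13, 8, 79], [147.9, 232.8]), ([33, 0, 7, 5, 22], [179.8, 231.4]), ([11, 11, 21, 19, 233], [163.9, 250.0])]
365.3333333333333 219.33333333333334
[101. 102. 103.] [([0, 0, 40, 36, 1311], [364.4, 218.5]), ([13, 9, 18, 18, 84], [366.3, 217.9]), ([10, 15, 10, 14, 22], [357.8, 224.3])]
```

View pics/t1.png

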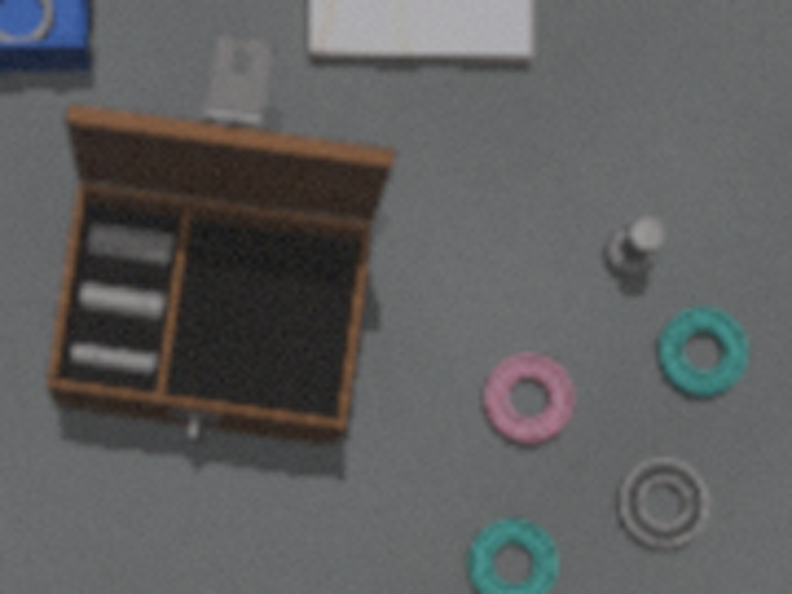

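The crop shows the plain grey steel bearing at crop (664,503), with the coloured rings around it. The case's rim corners are at crop (52,388), (343,430), (80,185) and (372,222). The lid is open past upright, with the hasp sticking out behind it.

```bash
cat >> h.py <<'E'
def plan(p,jawdir):
    "shift (cm) and turn (5deg units) in current tool axes to put TCP at p, tool y down, tool x nearest to +-jawdir"
    s=ctrl.state();T=rot(s['tool_rot']);j=np.array(jawdir,float);j/=np.linalg.norm(j)
    for j in (j,-j):
        G=np.array([j,[0,0,-1],np.cross(j,[0,0,-1])]).T
        rv=R.from_matrix(T.T@G).as_rotvec()
        print(np.round(to_tool(p),2).tolist(),np.round(np.degrees(rv)/5,2).tolist())
E
python3 - <<'E'
from h import *
import pickle
a,b,w=pickle.load(open('c0.pkl','rb'))
k=lambda u,v:(215+u/4.4,105+v/4.4)
B=at_z(b,*k(664,503),14);print('bear',B)
P=[at_z(b,*k(*q),100)[:2] for q in ((52,388),(343,430),(372,222),(80,185))]
print(np.round(P,1).tolist(),[round(np.linalg.norm(P[i]-P[(i+1)%4]),1) for i in range(4)])
y=P[0]-P[1]+P[3]-P[2];yaw=np.arctan2(-y[0],y[1])
ex=np.array([np.cos(yaw),np.sin(yaw)]);ey=np.array([-ex[1],ex[0]])
C=np.mean(P,0);F=(P[0]+P[1])/2
print('centre',C,'from front',F+70*ex,'yaw deg',np.degrees(yaw))
C=F+70*ex
S=C-35.5*ey;print('bay',S)
print('st',at_z(b,*k(194,425),60), C-87*ex)
for th in (1.5,1.6,1.7,1.8,1.85):
    x=70-140*np.cos(th);z=100.5+140*np.sin(th)
    r=[]
    for yy in (100,-100):
        q=np.r_[C+x*ex+yy*ey,z];u,v=proj(b,q);u2,v2=proj(a,q);r+=[(u-215)*4.4,(v-105)*4.4,u2*1.5,v2*1.5]
    print(th,np.round(r))
plan(np.r_[B[:2],100],[*ey,0])
E
```

```text
bear [ 464.7985719  -314.15382631   14.        ]
[[523.8, 107.2], [500.0, -85.0], [640.2, -102.7], [661.3, 92.7]] [np.float64(193.7), np.float64(141.3), np.float64(196.6), np.float64(138.3)]
centre [581.31718541   3.04949436] from front [581.4043943    3.03014556] yaw deg -6.61448657064116
bay [577.31520931 -32.23355485]
st [506.39402271  13.15402931  60.        ] [494.98349472  13.05152849]
1.5 [ 63. 143. 463. 254. 392. 187. 375. 292.]
1.6 [ 66. 121. 467. 258. 394. 165. 380. 296.]
1.7 [ 70.  99. 472. 262. 397. 143. 384. 301.]
1.8 [ 73.  79. 476. 267. 400. 122. 388. 307.]
1.85 [ 75.  69. 478. 270. 401. 112. 390. 310.]
[-69.38, 12.27, -55.67] [-0.0, -4.07, -0.01]
[-69.38, 12.27, -55.67] [0.02, 31.93, -0.0]
```

```bash
python3 -m creep '[[-3.7,0,-3.7,0,-0.4,0,8.7],[-7.8,0,-7.9,0,-0.8,0,8.7],[-12,0,-12.2,0,-1.2,0,8.7],[-16.2,0,-16.5,0,-1.6,0,8.7],[-20.4,0,-20.8,0,-2,0,8.7],[-24.6,0,-25,0,-2.4,0,8.7],[-28.8,0,-29.3,0,-2.8,0,8.7],[-33,0,-33.6,0,-3.3,0,8.7],[-36.7,0,-37.4,0,-3.7,0,8.7],[-36.7,0,-37.4,0,-4.1,0,8.7]]'
python3 - <<'E'
from h import *
print(ctrl.state()['joint_pos']);plan([458,-314,120],[.115,.993,0])
E
```

```text
t: 1.4
eef_pos: [450.9, 56.1, 222.4]
tool_rot: [-0.528, 0.529, 0.469, -0.47]
force: [0.9, 0.3, 0.8]
opening: 87.1
[-0.59103469 -0.06691462  0.3531039   1.90419657  0.02525109  1.30077906
  1.20682155]
[-36.66, 10.29, -5.08] [-0.0, -0.04, -0.02]
[-36.66, 10.29, -5.08] [0.02, 35.96, -0.0]
```

```bash
python3 -m creep '[[-4,0,-0.5,0,0,0,8.7],[-9,1,-1,0,0,0,8.7],[-14,2,-2,0,0,0,8.7],[-19,4,-3,0,0,0,8.7],[-24,6,-3.5,0,0,0,8.7],[-29,8,-4,0,0,0,8.7],[-33.5,9.5,-4.6,0,0,0,8.7],[-36.7,10.3,-5.1,0,0,0,8.7],[-36.7,10.3,-5.1,0,0,0,8.7],[-36.7,10.3,-5.1,0,0,0,8.7]]'
python3 - <<'E'
from h import *
print(ctrl.state()['joint_pos']);w=snap('wrist')
print(proj(w,[465,-314,16]))
save(w,'pics/w1.png',None,1.2)
E
```

```text
t: 2.65
eef_pos: [458.6, -313.0, 119.7]
tool_rot: [0.528, -0.528, -0.47, 0.47]
force: [0.5, 0.3, -0.1]
opening: 87.3
[-0.10493713  0.31362911  0.73592271  1.80754507 -0.23267865  1.10934495
  2.16492933]
[260.61925913 197.51823058]
```

View pics/w1.png

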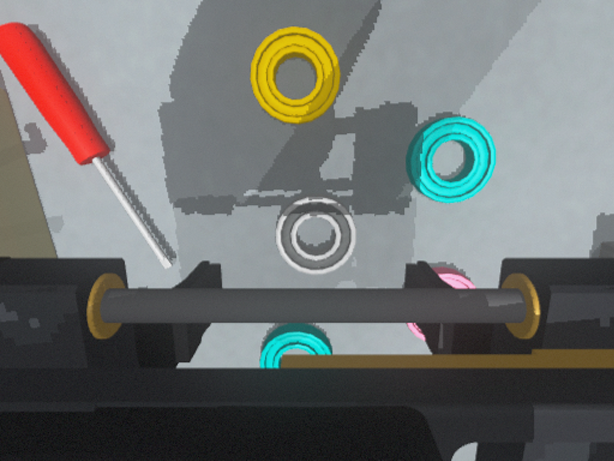

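The wrist view shows the steel bearing centred at (316,235) in the enlarged picture, between the fingers. The yellow, turquoise and pink rings are clear of it.

Run:
```python
from h import *
w=snap('wrist');p=at_z(w,316/1.2,235/1.2,15);print(p);plan([p[0],p[1],4],[.115,.993,0])
```

```text
[ 464.32511127 -311.19771707   15.        ]
[0.23, 11.6, -0.52] [0.0, -0.01, -0.0]
[0.23, 11.6, -0.52] [0.01, 35.99, 0.01]
```

```bash
python3 -m creep '[[0.2,2.5,-0.5,0,0,0,8.7],[0.2,6,-0.5,0,0,0,8.7],[0.2,9,-0.5,0,0,0,8.7],[0.2,10.8,-0.5,0,0,0,8.7],[0.2,11.6,-0.5,0,0,0,8.7],[0.2,11.6,-0.5,0,0,0,5.5],[0.2,11.6,-0.5,0,0,0,5.5],[0.2,11.6,-0.5,0,0,0,5.5],[0.2,11.6,-0.5,0,0,0,5.5],[0.2,11.6,-0.5,0,0,0,5.5]]'
```

```text
t: 4.0
eef_pos: [464.5, -311.7, 4.6]
tool_rot: [-0.528, 0.529, 0.47, -0.47]
force: [-0.8, 0.5, 6.0]
opening: 60.5
```

```bash
python3 -m creep '[[0,-0.3,0,0,0,0,5.5],[0,-2,0,0,0,0,5.5],[0,-5,0,0,0,0,5.5],[0,-9,0,0,0,0,5.5],[0,-13,0,0,0,0,5.5],[2,-16,-0.5,0,0,0,5.5],[5,-17,-1.4,0,0,0,5.5],[9,-17,-2.5,0,0,0,5.5],[13,-17,-3.6,0,0,0,5.5],[16,-17,-4.4,0,0,0,5.5]]'
python3 - <<'E'
from h import *
w=snap('wrist');b=snap('top')
A=cv2.resize(w['im'],None,fx=.75,fy=.75);s=ctrl.state()
t=b['im'];u,v=map(int,proj(b,s['eef_pos']));t=t[v-96:v+96,u-128:u+128]
im=np.vstack([A,cv2.resize(t,(384,288))]) if t.shape==(192,256,3) else A
cv2.imwrite('pics/w2.png',im[:,:,::-1])
plan([577.3,-32.2,175],[.118,.993,0])
E
```

```text
t: 5.25
eef_pos: [527.0, -156.0, 175.6]
tool_rot: [-0.527, 0.529, 0.471, -0.47]
force: [0.7, -0.2, -1.8]
opening: 61.0
[12.63, 0.04, -3.57] [0.02, 0.08, 0.01]
[12.63, 0.04, -3.57] [0.01, -35.92, -0.03]
```

View pics/w2.png

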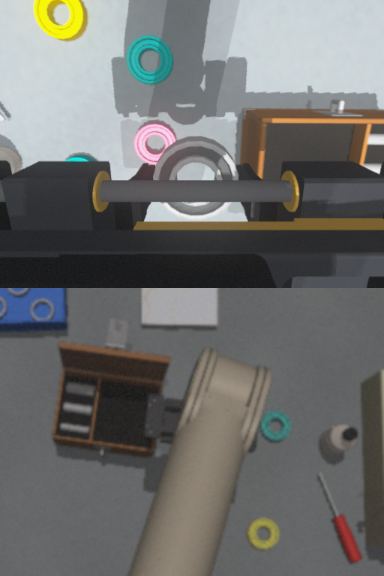

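The bearing is gripped level between the fingers, and the case edge is to its right. Moving over the bay now.

```bash
python3 -m creep '[[3,0,-0.9,0,0,0,5.5],[6,0,-1.8,0,0,0,5.5],[9,0,-2.6,0,0,0,5.5],[11.5,0,-3.3,0,0,0,5.5],[12.6,0,-3.6,0,0,0,5.5],[12.6,0,-3.6,0,0,0,5.5],[12.6,0,-3.6,0,0,0,5.5],[12.6,0,-3.6,0,0,0,5.5],[12.6,0,-3.6,0,0,0,5.5],[12.6,0,-3.6,0,0,0,5.5]]'
python3 - <<'E'
from h import *
w=snap('wrist');yaw=np.radians(-6.7);ex=np.array([np.cos(yaw),np.sin(yaw)]);ey=np.array([-ex[1],ex[0]]);C=np.array([581.4,3.0])
print(ctrl.state()['joint_pos'])
for n,x,y,z in (('frontR',-70,-100,100),('inR',-64,-94,100),('inDiv',-64,23,85),('staple',-87,0,60.5),('frontmid',-70,0,100),('frontL',-70,100,100)): print(n,proj(w,np.r_[C+x*ex+y*ey,z])*1.2)
save(w,'pics/w3.png',None,1.2)
E
```

```text
t: 6.6
eef_pos: [577.6, -32.8, 175.4]
tool_rot: [-0.527, 0.527, 0.472, -0.471]
force: [-0.0, 0.1, -2.4]
opening: 61.4
[-0.52378251  0.28500829  0.60150184  1.68213862 -0.17068366  1.22535327
  1.57616246]
frontR [211.56198678 130.20354772]
inR [221.66540452 140.10611691]
inDiv [401.22697444 140.90428528]
staple [363.49402512 107.44754511]
frontmid [370.85150685 131.15974941]
frontL [529.96596447 132.11490023]
```

View pics/w3.png

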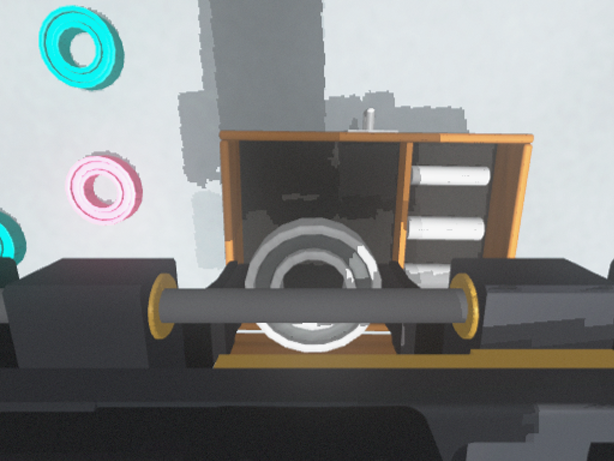

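The view confirms the bearing is held level over the bay. The front rim runs from (221,132) to (532,134) and the staple is near (369,115), so the case sits about 3.5 mm further towards +y than I had it. I'm correcting for that and lowering.

```bash
python3 -m creep '[[0.35,2,-0.1,0,0,0,5.5],[0.35,4,-0.1,0,0,0,5.5],[0.35,6,-0.1,0,0,0,5.5],[0.35,7.5,-0.1,0,0,0,5.5],[0.35,8.7,-0.1,0,0,0,5.5],[0.35,9.5,-0.1,0,0,0,5.5],[0.35,10,-0.1,0,0,0,5.5],[0.35,10.3,-0.1,0,0,0,5.5],[0.35,10.4,-0.1,0,0,0,5.5],[0.35,10.4,-0.1,0,0,0,5.5]]'
```

```text
t: 7.9
eef_pos: [579.3, -29.2, 71.6]
tool_rot: [-0.527, 0.527, 0.472, -0.471]
force: [0.1, 0.1, -2.2]
opening: 60.9
```

```bash
python3 -m creep '[[0,0.05,0,0,0,0,5.5],[0,0.1,0,0,0,0,5.5],[0,0.15,0,0,0,0,5.5],[0,0.2,0,0,0,0,5.5],[0,0.25,0,0,0,0,5.5],[0,0.25,0,0,0,0,5.5],[0,0.25,0,0,0,0,5.5],[0,0.25,0,0,0,0,5.5],[0,0.25,0,0,0,0,5.5],[0,0.25,0,0,0,0,5.5]]'
```

```text
t: 9.15
eef_pos: [579.4, -29.3, 69.7]
tool_rot: [-0.527, 0.527, 0.472, -0.471]
force: [-2.5, 0.8, 5.6]
opening: 61.0
```

Contact felt. Opening and rising.

```bash
python3 -m creep '[[0,0,0,0,0,0,6.4],[0,0,0,0,0,0,6.8],[0,0,0,0,0,0,7.0],[0,0,0,0,0,0,7.0],[0,-0.5,0,0,0,0,7.0],[0,-2.5,0,0,0,0,7.0],[0,-6,0,0,0,0,7.0],[0,-12,0,0,0,0,5],[0,-18,0,0,0,0,3],[0,-24,0,0,0,0,0]]'
python3 - <<'E'
from h import *
w=snap('wrist');b=snap('top')
im=np.vstack([cv2.resize(w['im'],None,fx=.75,fy=.75),cv2.resize(b['im'][80:272,160:416],(384,288))])
cv2.imwrite('pics/w4.png',cv2.resize(im,None,fx=1.04,fy=1.04)[:,:,::-1])
print(ctrl.state()['joint_pos'])
E
```

```text
t: 10.4
eef_pos: [578.4, -29.6, 312.2]
tool_rot: [-0.527, 0.528, 0.472, -0.47]
force: [1.1, 0.4, 0.5]
opening: 47.7
[-0.5488891   0.20853792  0.6276271   1.46528897 -0.1252582   1.49478213
  1.53518355]
```

View pics/w4.png

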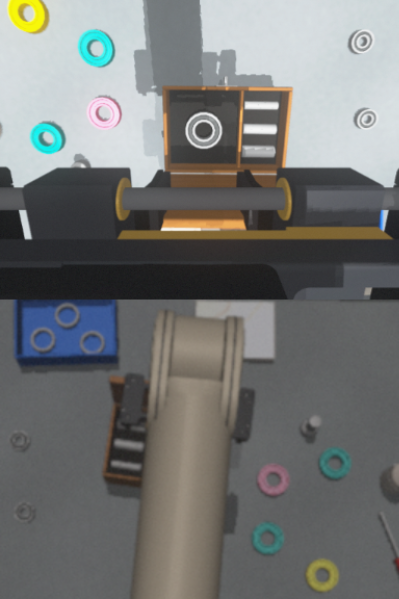

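The bearing lies flat in the middle of the empty bay (wrist view, about (203,130)), and the plug gauges are undisturbed. Next I go behind the lid on its −y side with the jaws shut and the tool turned 90° away from its joint limit.

```bash
python3 -m creep '[[-0.3,0,-1.7,0,2,0,0],[-0.7,0,-3.6,0,4,0,0],[-1.1,0,-5.5,0,6,0,0],[-1.5,0,-7.5,0,8,0,0],[-1.9,0,-9.5,0,10,0,0],[-2.2,0,-11.5,0,12,0,0],[-2.6,0,-13.5,0,14,0,0],[-3,0,-15.5,0,16,0,0],[-3.4,0,-17.6,0,18,0,0],[-3.4,0,-17.6,0,18,0,0]]'
python3 - <<'E'
from h import *
s=ctrl.state();print(s['joint_pos'],s['opening'],np.round(rot(s['tool_rot']),3))
b=snap('top');a=snap('scene');yaw=np.radians(-6.7);ex=np.array([np.cos(yaw),np.sin(yaw)]);ey=np.array([-ex[1],ex[0]]);C=np.array([583.3,6.3])
W=lambda x,y,z:np.r_[C+x*ex+y*ey,z]
im=a['im'][140:260,190:350].copy();im=cv2.resize(im,None,fx=4,fy=4)
for th,col in ((1.6,(255,0,0)),(1.75,(0,255,0))):
    for q in (W(70-140*np.cos(th),-100,100.5+140*np.sin(th)),W(70-140*np.cos(th),100,100.5+140*np.sin(th))):
        u,v=(proj(a,q)-[190,140])*4;cv2.circle(im,(int(u),int(v)),3,col,-1)
cv2.imwrite('pics/s5.png',im[:,:,::-1])
E
```

```text
t: 11.75
eef_pos: [752.6, -84.3, 317.4]
tool_rot: [0.707, -0.705, 0.036, -0.044]
force: [-0.5, -0.4, -0.7]
opening: 0.2
[-0.3257922   0.73422168  0.84818531  0.87563387 -0.53602405  1.69645581
  0.18053338] 0.1927630156682211 [[ 0.994  0.011  0.113]
 [-0.113  0.001  0.994]
 [ 0.011 -1.     0.002]]
```

View pics/s5.png

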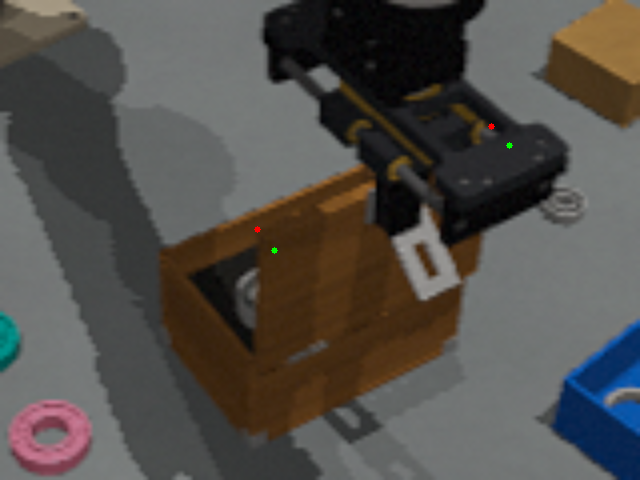

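The lid's −y corner lies at (258,232), which fits an angle of about 1.6 rad. The gripper hangs behind the lid and clear of the hasp, whose tip is near (440,280). Next I lower the fingertips behind the lid.

```bash
python3 -m creep '[[0,2,0,0,0,0,0],[0,5,0,0,0,0,0],[0,8,0,0,0,0,0],[0,10.2,0,0,0,0,0],[0,10.2,0,0,0,0,0],[-2,10.2,0,0,0,0,0],[-4,10.2,0,0,0,0,0],[-6,10.2,0,0,0,0,0],[-7,10.2,0,0,0,0,0],[-7,10.2,0,0,0,0,0]]'
cat >> h.py <<'E'
yaw=np.radians(-6.7);ex=np.array([np.cos(yaw),np.sin(yaw)]);ey=np.array([-ex[1],ex[0]]);C=np.array([583.3,6.3])
W=lambda x,y,z:np.r_[C+x*ex+y*ey,z]
def tcp_case(): p=np.array(ctrl.state()['eef_pos']);d=p[:2]-C;return np.array([d@ex,d@ey,p[2]])
E
python3 - <<'E'
from h import *
print(tcp_case())
for th in np.arange(1.6,-.01,-.1):
    P=np.array([70,-70,100.5])+115*np.array([-np.cos(th),0,np.sin(th)])+12*np.array([np.sin(th),0,np.cos(th)])+[15,0,0]
    print(round(th,2),np.round(to_tool(W(*P)),1))
E
```

```text
t: 13.1
eef_pos: [683.6, -75.8, 217.1]
tool_rot: [0.707, -0.705, 0.034, -0.043]
force: [-0.2, 0.3, 0.1]
opening: 0.4
[109.15863028 -69.85550059 217.0917301 ]
1.6 [-0.9  0.2 -0. ]
1.5 [-2.   0.1  0. ]
1.4 [-3.2  0.1  0. ]
1.3 [-4.3  0.2  0. ]
1.2 [-5.5  0.4  0. ]
1.1 [-6.6  0.8  0. ]
1.0 [-7.6  1.2  0. ]
0.9 [-8.6  1.8  0. ]
0.8 [-9.6  2.4  0.1]
0.7 [-10.5   3.2   0.1]
0.6 [-11.3   4.    0.1]
0.5 [-12.    4.9   0.1]
0.4 [-12.6   5.9   0.1]
0.3 [-13.1   6.9   0.1]
0.2 [-13.6   8.    0.1]
0.1 [-13.9   9.1   0.1]
-0.0 [-14.1  10.3   0.1]
```

```bash
python3 -m creep '[[-1,0.2,0,0,0,0,0],[-2,0.1,0,0,0,0,0],[-3.2,0.1,0,0,0,0,0],[-4.3,0.2,0,0,0,0,0],[-5.5,0.4,0,0,0,0,0],[-6.6,0.8,0,0,0,0,0],[-7.6,1.2,0,0,0,0,0],[-8.6,1.8,0,0,0,0,0],[-9.6,2.4,0.1,0,0,0,0],[-9.6,2.4,0.1,0,0,0,0]]';python3 - <<'E'
from h import *
a=snap('scene');print(tcp_case())
save(a,'pics/s6.png',(150,110,350,260),3.2)
E
```

```text
t: 14.35
eef_pos: [587.1, -63.9, 190.9]
tool_rot: [0.707, -0.705, 0.035, -0.042]
force: [-0.1, 1.0, -0.0]
opening: 0.8
[ 12.53155163 -69.07324825 191.15393952]
```

View pics/s6.png

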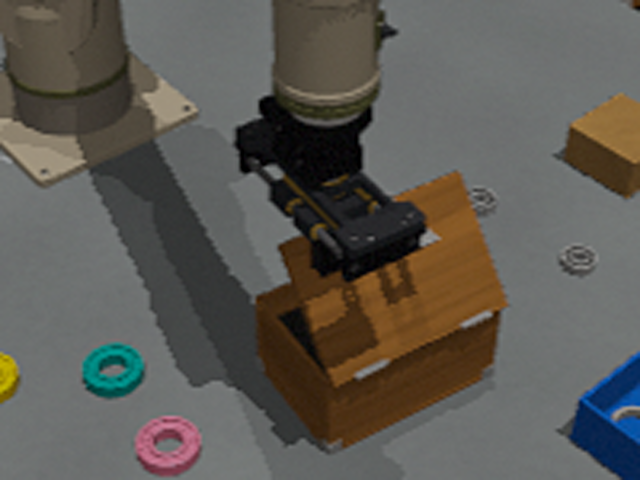

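The lid is moving with the fingers and is now at about 0.8 rad, with the hasp showing behind the gripper. Continuing to shut it.

```bash
python3 -m creep '[[-0.9,0.7,0,0,0,0,0],[-1.7,1.5,0,0,0,0,0],[-2.4,2.4,0,0,0,0,0],[-3,3.4,0,0,0,0,0],[-3.5,4.4,0,0,0,0,0],[-4,5.5,0,0,0,0,0],[-4.3,6.6,0,0,0,0,0],[-4.5,7.5,0,0,0,0,0],[-4.5,8,0,0,0,0,0],[-4.5,8.1,0,0,0,0,0]]'
```

```text
t: 15.65
eef_pos: [543.6, -58.7, 112.4]
tool_rot: [0.708, -0.704, 0.035, -0.042]
force: [-25.2, 5.4, 57.0]
opening: 0.7
```

```bash
python3 -m creep '[[0,-1,0,0,0,0,0],[0,-3,0,0,0,0,0],[0,-6,0,0,0,0,0],[0,-10,0,0,0,0,0],[0,-14,0,0,0,0,0],[0,-17,0,0,0,0,0],[0,-18,0,0,0,0,0],[0,-18,0,0,0,0,0],[0,-18,0,0,0,0,0],[0,-18,0,0,0,0,0]]';python3 - <<'E'
from h import *
a=snap('scene');w=snap('wrist');print(tcp_case())
A=cv2.resize(a['im'][125:255,180:340],(640,520));
# draw predicted hasp tips
for phi in (3.2,3.4,3.6,3.8):
    d=np.array([-np.sin(phi),-np.cos(phi)]);q=W(-75+81*d[0],0,116.5+81*d[1]);u,v=(proj(a,q)-[180,125])*4;cv2.circle(A,(int(u),int(v)),3,(0,255,0),-1);print(phi,u,v,proj(w,q)*.8)
Q=proj(a,W(-70,-100,112.5));u,v=(Q-[180,125])*4;cv2.circle(A,(int(u),int(v)),3,(255,0,0),-1)
cv2.imwrite('pics/s7.png',A[:,:,::-1])
E
```

```text
t: 16.9
eef_pos: [541.4, -59.8, 291.5]
tool_rot: [0.708, -0.704, 0.036, -0.041]
force: [-0.6, 0.7, 0.4]
opening: 0.6
[-33.73055079 -70.56196637 291.84418183]
3.2 304.52441200270755 170.2662801477644 [172.00770284  88.1751559 ]
3.4 315.85081730973275 184.2580291454051 [187.88138781  88.35097611]
3.6 326.62302904077274 200.93209731531476 [202.67140945  88.56916207]
3.8 336.32902556122053 219.54179481664278 [215.39434147  88.81150241]
```

View pics/s7.png

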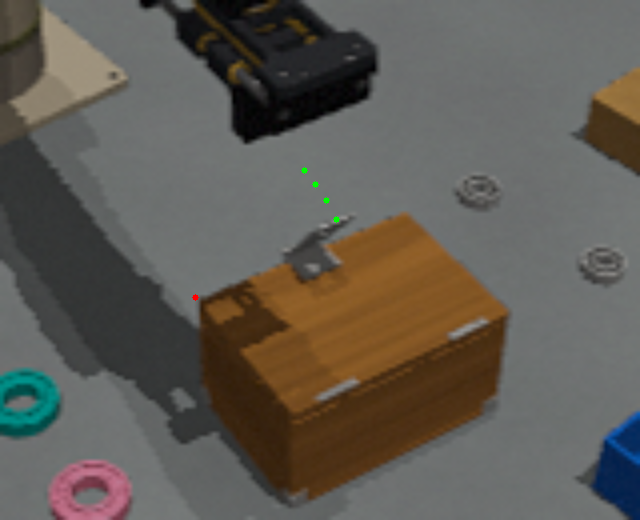

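The lid is shut flush. The hasp leans back over it at about 3.8 rad, with its tip at (345,217). I'll bring the closed fingers down behind the hasp.

```bash
python3 -m creep '[[1.5,0,2,0,0,0,0],[3,0,4,0,0,0,0],[4.5,0,6,0,0,0,0],[5.2,0,7.1,0,0,0,0],[5.2,2,7.1,0,0,0,0],[5.2,6,7.1,0,0,0,0],[5.2,10,7.1,0,0,0,0],[5.2,13,7.1,0,0,0,0],[5.2,15,7.1,0,0,0,0],[5.2,15.2,7.1,0,0,0,0]]';python3 - <<'E'
from h import *
print(tcp_case())
print(np.round(to_tool(W(-40,0,145)),1),np.round(to_tool(W(-55,0,160)),1))
for ph in np.arange(3.1,-.01,-.2):
    r=50 if ph>1.2 else 40+10*ph/1.2
    P=np.array([-75,0,116.5])+r*np.array([-np.sin(ph),0,-np.cos(ph)])+4*np.array([-np.cos(ph),0,np.sin(ph)])
    off=np.clip((ph-1.57)*40,-15,15)
    print(round(ph,2),np.round(to_tool(W(*(P+[off,0,0]))),1))
E
```

```text
t: 18.25
eef_pos: [601.8, 5.7, 140.0]
tool_rot: [0.708, -0.704, 0.036, -0.041]
force: [0.3, -0.2, 1.1]
opening: 0.6
[ 18.4096481    1.584251   139.95802704]
[-5.8 -0.5 -0.1] [-7.3 -2.1 -0.1]
3.1 [-7.6 -2.7 -0.1]
2.9 [-8.6 -2.7 -0.1]
2.7 [-9.6 -2.4 -0.1]
2.5 [-10.5  -2.   -0.1]
2.3 [-11.3  -1.4  -0.1]
2.1 [-12.   -0.6  -0.1]
1.9 [-12.6   0.3  -0.1]
1.7 [-13.7   1.2  -0.1]
1.5 [-14.7   2.2  -0.1]
1.3 [-15.4   3.2  -0.1]
1.1 [-15.4   4.1  -0.1]
0.9 [-14.8   4.9  -0.1]
0.7 [-14.1   5.5  -0.1]
0.5 [-13.3   5.9  -0.1]
0.3 [-12.5   6.2  -0.1]
0.1 [-11.7   6.3  -0.1]
```

```bash
python3 -m creep '[[-1.5,0,-0.2,0,0,0,0],[-3,0,-0.2,0,0,0,0],[-4.5,-0.4,-0.2,0,0,0,0],[-5.8,-0.9,-0.2,0,0,0,0],[-6.8,-1.7,-0.2,0,0,0,0],[-7.7,-2.6,-0.2,0,0,0,0],[-8.7,-2.7,-0.2,0,0,0,0],[-9.6,-2.4,-0.2,0,0,0,0],[-10.5,-2,-0.2,0,0,0,0],[-10.5,-2,-0.2,0,0,0,0]]';python3 - <<'E'
from h import *
a=snap('scene');print(tcp_case())
save(a,'pics/s8.png',(180,125,340,255),4)
E
```

```text
t: 19.5
eef_pos: [496.1, 15.4, 158.7]
tool_rot: [0.708, -0.704, 0.037, -0.041]
force: [-0.3, -1.1, 0.1]
opening: 0.3
[-87.1711195   -1.06501849 158.97948467]
```

View pics/s8.png

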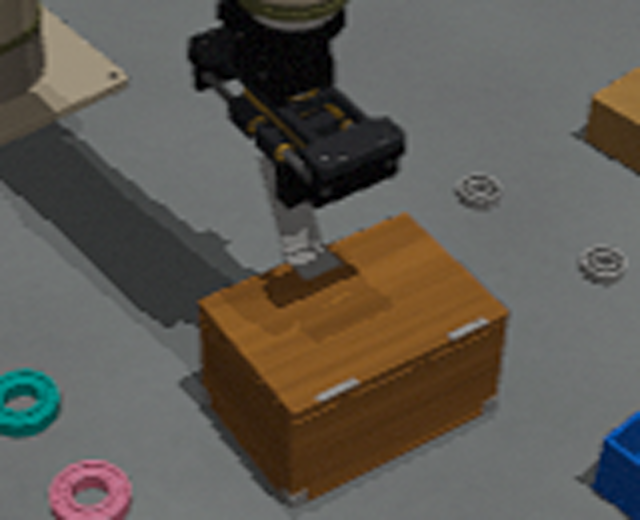

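The hasp is past upright and tipping forward, with the lid still shut. Continuing round its arc.

```bash
python3 -m creep '[[-0.8,0.5,0.1,0,0,0,0],[-1.5,1.3,0.1,0,0,0,0],[-2.2,2.2,0.1,0,0,0,0],[-3.3,3.1,0.1,0,0,0,0],[-4.2,4.1,0.1,0,0,0,0],[-4.9,5.1,0.1,0,0,0,0],[-4.9,6,0.1,0,0,0,0],[-4.4,6.8,0.1,0,0,0,0],[-3.7,7.4,0.1,0,0,0,0],[-3.2,7.6,0.1,0,0,0,0]]';python3 - <<'E'
from h import *
print(tcp_case(),np.round(to_tool(W(-94,0,80)),1))
E
```

```text
t: 20.8
eef_pos: [465.5, 20.1, 82.1]
tool_rot: [0.708, -0.704, 0.037, -0.041]
force: [-0.2, 0.7, 0.0]
opening: 0.7
[-1.18609411e+02 -7.68960510e-02  8.21419222e+01] [ 2.5  0.2 -0. ]
```

Now press towards the case front, gently.

```bash
python3 -m creep '[[0.5,0.1,0,0,0,0,0],[1,0.2,0,0,0,0,0],[1.4,0.2,0,0,0,0,0],[1.8,0.2,0,0,0,0,0],[2.1,0.2,0,0,0,0,0],[2.3,0.2,0,0,0,0,0],[2.5,0.2,0,0,0,0,0],[2.5,0.2,0,0,0,0,0],[2.5,0.2,0,0,0,0,0],[2.5,0.2,0,0,0,0,0]]';python3 - <<'E'
from h import *
print(tcp_case())
E
```

```text
t: 22.05
eef_pos: [490.5, 17.3, 80.4]
tool_rot: [0.708, -0.704, 0.037, -0.041]
force: [-0.1, 0.6, 0.5]
opening: 0.5
[-93.446992     0.14616129  80.39068747]
```

```bash
python3 -m creep '[[0.1,0,0,0,0,0,0],[0.2,0,0,0,0,0,0],[0.3,0,0,0,0,0,0],[0.35,0,0,0,0,0,0],[0.4,0,0,0,0,0,0],[0.4,0,0,0,0,0,0],[0.4,0,0,0,0,0,0],[0.4,0,0,0,0,0,0],[0.4,0,0,0,0,0,0],[0.4,0,0,0,0,0,0]]'
```

```text
t: 23.3
eef_pos: [491.4, 17.3, 79.7]
tool_rot: [0.708, -0.704, 0.039, -0.038]
force: [-17.6, 1.9, 13.6]
opening: 0.5
```

Contact at about 18 N. Backing off to look.

```bash
python3 -m creep '[[-1,0,0,0,0,0,0],[-3,0,0,0,0,0,0],[-5,0,-2,0,0,0,0],[-6,-2,-4,0,0,0,0],[-6,-6,-6,0,0,0,0],[-6,-10,-7,0,0,0,0],[-6,-12,-7,0,0,0,0],[-6,-12,-7,0,0,0,0],[-6,-12,-7,0,0,0,0],[-6,-12,-7,0,0,0,0]]';python3 - <<'E'
from h import *
a=snap('scene');w=snap('wrist');b=snap('top');print(tcp_case(),ctrl.state()['force'])
print([proj(w,W(*q))-0 for q in ((-87,0,60.5),(-79,0,116),(-79,0,35.5))])
A=cv2.resize(a['im'][125:255,180:340],(400,325));u,v=map(int,proj(w,W(-80,0,80)));u=min(max(u,70),442);v=min(max(v,60),324)
print(u,v);Wc=cv2.resize(w['im'][v-60:v+60,u-70:u+70],(379,325))
B=cv2.resize(b['im'][110:230,210:360],(338,270))
B=np.hstack([B,cv2.resize(w['im'],(360,270)),np.zeros((270,81,3),np.uint8)])
cv2.imwrite('pics/s9.png',np.vstack([np.hstack([A,Wc]),B])[:,:,::-1])
E
```

```text
t: 24.55
eef_pos: [423.7, -46.4, 198.5]
tool_rot: [0.708, -0.704, 0.039, -0.038]
force: [0.1, 0.2, -0.3]
opening: 0.1
[-152.05675368  -71.01615622  198.94591968] [ 0.29237406 -0.17660112 -0.37953834]
[array([329.28079774, 111.21118538]), array([355.09060591, 110.28817851]), array([331.74499236, 111.61773528])]
341 110
```

View pics/s9.png

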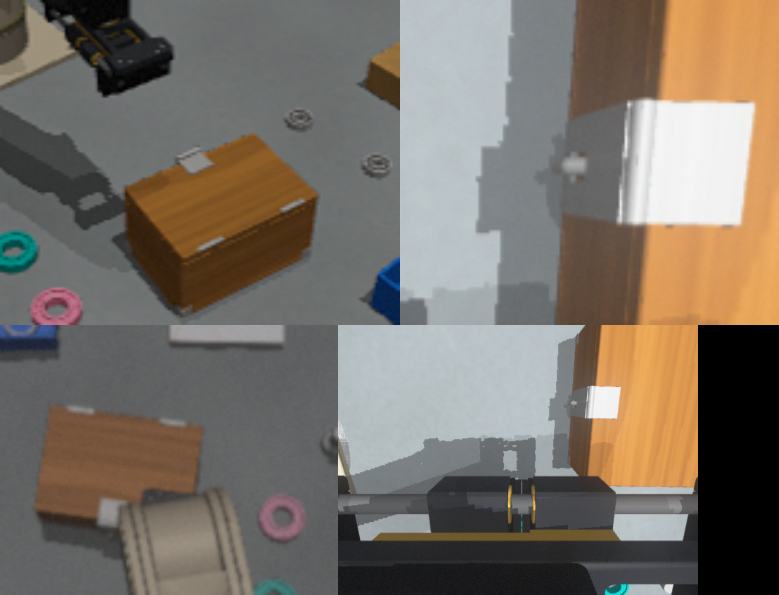

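Staple seen standing through the slot at crop (573,165). The strap's end is at about column 563 and its top at 625; lying flat, they should come at 564 and 627. The lid is flush, and the force reads about zero with the robot clear.

```bash
python3 -c "
from rig import ctrl
print(ctrl.close_job())"
```

```text
the job is handed in; nothing more can be done
None
```

The job is done and handed in at about 25 s. The large steel bearing was lowered into the empty bay until contact showed and then released, the lid was pushed shut, and the hasp was swung over after that.

**Last checks**
- **Bearing:** it lay flat in the bay when I looked, before the lid was shut.
- **Lid:** the camera shows it flush. The fingertips ended at 112.4 mm, against 112.5 mm for a shut lid.
- **Hasp:** it is flat on the case front with the staple through its slot. The strap's end and top came within about 2 pixels of where a flat hasp should show in the enlarged crop.
- **Robot:** it is clear, with about 0 N on the wrist. I did not touch or move any of the other loose things.

**Disagreements**
- **Lid closing force:** the press was harder than planned, about 62 N in total at the wrist through the fingertips. That is under the 120 N wrist limit, and I saw no contact by the arm or gripper body.
- **Case position:** the first estimate was about 3.5 mm off in y, and I corrected it before lowering the bearing.

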